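# Take the orange battery pack out of its deep well

### The arm

A 6-joint arm with a two-finger parallel gripper is mounted at the origin on the work surface; the furniture and walls round the work are solid. World frame = base frame: x ahead of the robot, y to its left, z up, the work surface at z = 0. Lengths are in mm, angles in rad, forces in N, time in s.
With the tool pointing down it reaches from about 425 to 950 mm from the base axis. Payload 14.7 kg.
Tool frame: the origin (TCP) lies between the finger pads; the fingertips stand finger_overhang ahead of it and the grasp point (between the pads) lies 8 mm behind it (finger_overhang is the distance from the TCP to the fingertips, in mm); z points along the fingers, y is the line along which they close (so a half turn about z gives the same grasp; the last joint's range is limited). The gripper opens to 85 mm and grips with 20 to 120 N. Pads are 22 mm wide; open, the fingers measure 114 mm over their backs; the gripper's body (76 mm by 85 mm) begins 54 mm behind the grasp point. The pads swing forward as they close: fully open they stand 13 mm farther back than shut.
Start: joints at [1.073, 0.48, 1.596, -0, 1.065, -0.047], TCP at [283.172, 585.069, 209.597] pointing down, gripper open.
Joint ranges: [-2.75, 2.75], [-0.82, 2.05], [0.23, 2.67], [-1.56, 4.7], [0.09, 2.69], [-2.92, 2.92]. Speed limits (rad/s): [1.89, 1.89, 2.39, 3.01, 3.01, 3.01].

### API

Orientations are given as [roll, pitch, yaw] about the fixed x, y, z axes, in that order (R = Rz(yaw) Ry(pitch) Rx(roll)).
In Python, from station import state, read_camera, camera_params, sign_off, finger_overhang gives the robot as it stands. The module is installed in compiled form; this text tells all that it offers.
- The arm moves only by the tool send_rows, never from a script. Its argument "steps" is a list of rows, each a list of 3 entries, a list of its own where there are three numbers: the shift along the tool's x, y, z in mm, then the turn, a rotation vector about the tool's x, y, z in degrees, then the gripper's target within -1 to 1 (shut at 1, half-way at 0, fully open at -1). A call has 1 to 8 rows; each row shifts and turns the commanded pose from where the row before left it, along the tool's axes as they then stand; what a row does not reach is not made up. A row lasts 1/12 s, in which the tool goes at most 41.7 mm and 7.16 degrees, less where a joint would pass 70% of its speed; a pose out of reach is approached as far as the arm can. A call with a gripper value outside its range is refused whole. The fingers move at their own pace and stop on an object; "newtons" is the grip in N (left out, the last holds). Time passes only in rows, so rows that do not move let the fingers close. It gives the time, the measured TCP pose, the force, the opening and the grip force at its end, in the units of the state.
- state(): the state, without advancing time (a new reading comes with each control period).
- read_camera(name): name is "scene" or "top"; returns the picture (480x640x3 uint8, red, green, blue); there is no depth.
- camera_params(name): a dict with "fov_y" (degrees; the focal length in pixels is half the picture's height over the tangent of half this angle, whatever the lens; pixels are square), "cx", "cy" (the principal point, pixels), "rvec" (rotation vector, rad) and "tvec" (3), from world to camera coordinates, as OpenCV has them. Camera axes: x right, y down, z forward; pixel columns grow to the right and rows downward; lengths in mm; the calibration is good to about 2 mm. A picture is of the moment at which its call begins. camera_params takes no time and is no camera call.
- sign_off(): hands the job in; it is judged then, once.
The state is a dict: "t": time; "joint_pos": joint angles; "qvel": joint speeds; "effort": joint torques, N m; "position": TCP position; "eef_rot": TCP orientation; "ft_force": force on the tool from outside, world axes, zero at the start; "moment": the same for the moment, N m; "opening": finger opening in mm; "grasp_force": force on a finger pad.
Only numpy, scipy, OpenCV 4.12 (cv2) and the standard library are available. Lean on these libraries where they do the work, as an engineer would, in place of code of your own. Each camera call takes 0.05 s, during which the arm holds its last target. There are 200 camera calls.

### The job

Lift the battery pack with the orange cap straight up out of its well in the plywood rack and set it down gently, standing upright, in the green tray. Leave the other two packs in their wells.

Things in the scene. Friction and masses are not known exactly. Their poses are not given: they have to be found in the camera images.
- pack_orange_mid (a point): Pack to fetch: black battery stick with an orange cap (top 45 mm), 32 x 32 mm, 125 mm tall, 0.14 to 0.28 kg, loose in a well of the rack. Point: its centre, 62.5 mm above its underside; z up, x and y square to its faces. Its top is 135 mm above the bench. Only its +x and -x faces are free: fingers go straight down on them and close along x, tips staying above the ledge (85 mm above the bench).
- pack_blue_mid (a point): Like pack with a blue cap, in another well; it stays there. Point: its centre, axes as for the orange one. The rack is a fixed plywood block, 110 mm along the packs' x, 190 mm along their y. Its three wells stand in a row along y, 60 mm apart: 35 x 35 mm, 75 mm deep, floor 10 mm and mouth 85 mm above the bench. The block's flat top round the mouths is the ledge.
- pack_white_mid (a point): Like pack with a white cap, in the remaining well; it stays there. Point: its centre, axes as for the orange one. Between the wells and at both row ends, upright cheeks 10 mm thick and 110 mm long rise from the ledge to 120 mm above the bench: each pack stands in the middle of a bay 50 mm wide along y, open above and at its +x and -x ends.
- tray: Fixed green open tray on the bench to the left of the rack, 130 x 130 mm outside and 35 mm high, walls and floor 5 mm thick, empty. Origin at the centre of its underside, z up. Between rack and tray a low wooden strip lies on the bench.

How it is judged (in metres and radians):
On the way:
1. the orange pack is lifted clear above the rack, upright within 20 degrees (height (world z) of pack_orange_mid above 0.19 m and angle between pack_orange_mid's own z axis and vertical below 0.35 rad), for 0.1 s.
At the end, for the whole second after the job is handed in: The orange pack stands on the tray's floor inside its walls (centre within 60 mm of the tray's middle along either side, no more than 10 mm above its standing height), upright within 10 degrees, at rest and let go; the blue and white packs are still in their wells, within 15 mm of where they were (x of pack_orange_mid in the frame of tray between -0.06 and 0.06 m and y of pack_orange_mid in the frame of tray between -0.06 and 0.06 m and z of pack_orange_mid in the frame of tray below 0.078 m and angle between pack_orange_mid's own z axis and vertical below 0.17 rad and linear speed of pack_orange below 0.02 m/s and distance of each of pack_blue_mid, pack_white_mid from where it was at the start of the episode below 0.015 m); the robot touches nothing.
It fails at once if the orange pack is dropped or thrown (faster than 0.6 m/s out of the fingers) (linear speed of pack_orange above 0.6 m/s and contact force between the fingers and pack_orange below 0.1 N).
It fails at once if the blue or white pack is moved by more than 30 mm (distance of any of pack_blue_mid, pack_white_mid from where it was at the start of the episode above 0.03 m).
It also fails if it takes over 42 s, if anything falls off the work surface, if the arm or the gripper's body presses on something with over 40 N, if the wrist force passes 120 N, or if a joint passes its speed limit or range.

## Working session

There is one attempt and no reset: what is moved stays moved. The work goes in short steps, Python scripts to look and compute and a tool call to move; the robot and the scene stay as the last step left them, time stands still between calls to the robot, and variables do not carry over. Pictures are saved under pics/ and viewed, at most 10 in all, crops included, and the job is handed in when it is done.

Besides the shell and the picture viewer there is one more tool, called after ">>>" as a command line: name --argument value ..., lists and objects as JSON in quotes. send_rows: Moves the arm, as the interface text tells. Its arguments: {"type":"object","properties":{"steps":{"type":"array"},"newtons":{"type":"number"}},"required":["steps"]}

```bash
mkdir -p pics; python3 - <<'E'
from station import *
import cv2
print(state()); print(finger_overhang if not callable(finger_overhang) else finger_overhang())
for n in("scene","top"):
    im=read_camera(n); cv2.imwrite(f"pics/{n}0.png",im[:,:,::-1]); print(n,camera_params(n))
E
```

```text
{'t': 0.0, 'joint_pos': array([ 1.07339185e+00,  4.80821477e-01,  1.59688326e+00, -2.00230287e-05,
        1.06510687e+00, -4.66016261e-02]), 'qvel': array([ 0.00040385,  0.00017608,  0.00075339, -0.00049113,  0.00084548,
       -0.00050545]), 'effort': array([ 3.43700420e-03, -9.50644970e+01, -4.30175400e+01,  4.51670339e-04,
        1.20476927e-02,  1.08143113e-04]), 'position': array([282.97165894, 584.67492379, 208.97563611]), 'eef_rot': array([-3.14037421e+00, -3.92986205e-05,  2.69079949e+00]), 'ft_force': array([-0.61108443,  1.46546115, -1.27042976]), 'moment': array([ 0.00571195, -0.00917058, -0.01067899]), 'grasp_force': 0.0, 'opening': 85.59714443606879}
11.0
scene {'fov_y': 42.0783137931859, 'cx': 331.91548881700754, 'cy': 251.32506613121004, 'rvec': array([ 1.00833065,  2.18042838, -1.28333846]), 'tvec': array([ 215.53423768, -162.01167741, 1692.29261175])}
top {'fov_y': 50.126337637420455, 'cx': 318.0424941978507, 'cy': 250.02737728629654, 'rvec': array([ 2.12146747, -2.14487845,  0.15084334]), 'tvec': array([143.0133132 , 491.77099129, 892.84836784])}
```

View pics/scene0.png

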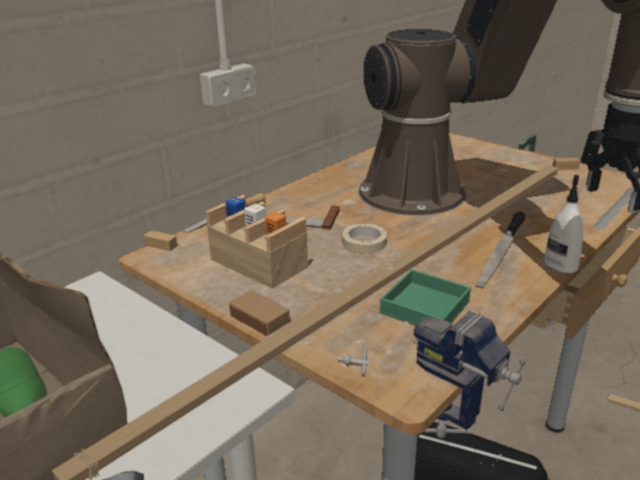

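View pics/top0.png

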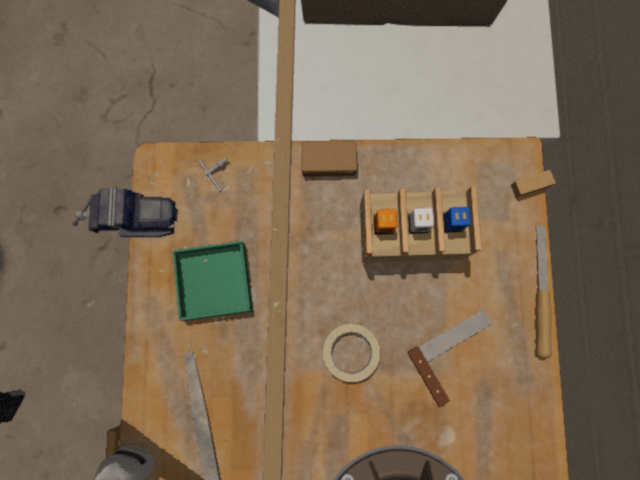

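The scene view shows the rack at about (258,245) with orange at (276,221), and the green tray at (425,298). The top view shows the orange cap at (386,219), white at (421,218), blue at (457,217) and the tray at (213,282). The long strip runs between rack and tray, and the vise is close to the tray's far-left side.

```bash
cat > h.py <<'E'
import numpy as np, cv2
from station import *
def cam(n):
    p=camera_params(n); f=240/np.tan(np.radians(p["fov_y"])/2)
    K=np.array([[f,0,p["cx"]],[0,f,p["cy"]],[0,0,1]]); R=cv2.Rodrigues(p["rvec"])[0]; return K,R,p["tvec"]
def ray(n,uv,z):
    K,R,t=cam(n); c=-R.T@t; d=R.T@np.linalg.inv(K)@np.array([*uv,1.]); return c+d*(z-c[2])/d[2]
def tri(a,b):
    P=[K@np.c_[R,t] for K,R,t in map(cam,("top","scene"))]
    X=cv2.triangulatePoints(P[0],P[1],np.float64(a),np.float64(b)).ravel(); return X[:3]/X[3]
def proj(n,X):
    K,R,t=cam(n); q=K@(R@np.float64(X)+t); return q[:2]/q[2]
def blob(n,hsvlo,hsvhi,roi,img):
    x0,y0,x1,y1=roi; h=cv2.cvtColor(img,cv2.COLOR_RGB2HSV)[y0:y1,x0:x1]
    m=cv2.inRange(h,hsvlo,hsvhi); c=max(cv2.findContours(m,cv2.RETR_EXTERNAL,cv2.CHAIN_APPROX_NONE)[0],key=cv2.contourArea)
    return c.reshape(-1,2)+[x0,y0]
E
python3 - <<'E'
from h import *
for n in("top","scene"):
    K,R,t=cam(n); print(n,-R.T@t)
im=cv2.imread("pics/top0.png")[:,:,::-1].copy(); sc=cv2.imread("pics/scene0.png")[:,:,::-1].copy()
for nm,lo,hi,roi in(("orange",(5,170,120),(16,255,255),(370,200,402,240)),("white",(0,0,150),(179,60,255),(406,200,438,240)),("blue",(105,120,50),(130,255,255),(440,200,474,240)),("tray",(65,80,30),(95,255,255),(160,230,260,330))):
    c=blob("top",lo,hi,roi,im); z=35 if nm=="tray" else 135
    W=np.array([ray("top",u,z)[:2] for u in c.astype(float)]).astype(np.float32)
    r=cv2.minAreaRect(W); print(nm,cv2.boundingRect(c),r)
print("vise,strip",ray("top",(150,212),60),ray("top",(135,190),60),ray("top",(165,236),30),ray("top",(280,250),0))
a=im[185:265,350:490]; b=sc[180:290,190:320]
cv2.imwrite("pics/c0.png",np.vstack([cv2.resize(x,(700,h),interpolation=cv2.INTER_CUBIC) for x,h in((a,400),)])[:,:,::-1])
cv2.imwrite("pics/c1.png",cv2.resize(b,None,fx=5,fy=5,interpolation=cv2.INTER_CUBIC)[:,:,::-1])
E
```

```text
top [348.20927109 124.43723836 960.59117258]
scene [1316.31846923  854.63534612  688.08516024]
orange (377, 209, 20, 19) ((530.1586303710938, 23.2775936126709), (31.292760848999023, 30.20345687866211), 89.25730895996094)
white (414, 207, 20, 19) ((532.1301879882812, -37.11243438720703), (30.36142349243164, 30.095985412597656), 2.109734535217285)
blue (445, 207, 26, 23) ((528.6807250976562, -92.43898010253906), (34.73313903808594, 41.30690383911133), 3.4176414012908936)
tray (173, 242, 79, 78) ((441.1044921875, 331.2777099609375), (128.81959533691406, 131.19876098632812), 7.2920355796813965)
vise,strip [563.37708917 440.34557584  60.        ] [604.79684582 469.50153533  60.        ] [524.59724945 421.04184153  30.        ] [500.48475485 210.35551528   0.        ]
```

View pics/c0.png

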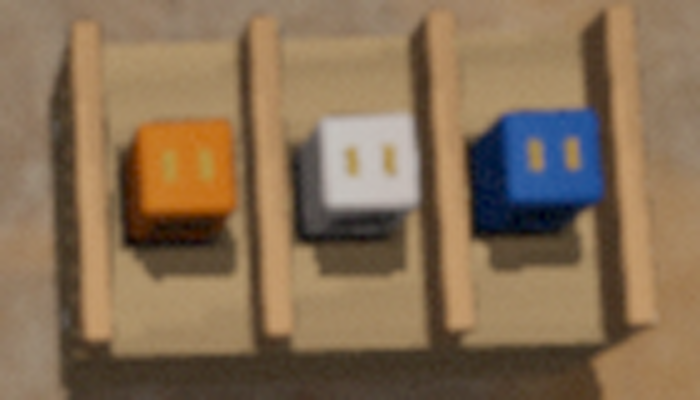

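View pics/c1.png

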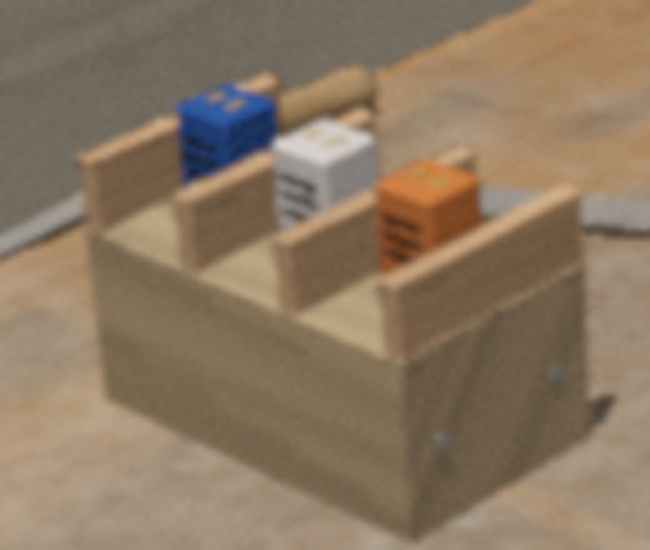

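The top crop shows the orange cap's top face at crop centre about (186,166), so pixel (387.2,218.2). Blue's face is at about (552,157), so (460.4,216.4). The cheeks run nearly vertical, the left one from (88,22) to (97,338). The side crop confirms that the rack's ±x sides are open.

```bash
python3 - <<'E'
from h import *
o=np.array([350,185]); f=lambda x,y,z: ray("top",np.array([x,y])/5+o-0.4,z)[:2]
O,Wt,B=f(187,166,135),f(368,161,135),f(552,157,135)
print(O,Wt,B,np.linalg.norm(B-O)/2, np.degrees(np.arctan2(*(O-B)))) 
for a,b in(((76,22),(85,338)),((249,18),(265,335)),((428,12),(450,330)),((606,10),(630,325)),((100,22),(110,338)),((274,18),(290,335)),((452,12),(471,330)),((630,10),(655,325))):
    P,Q=f(*a,120),f(*b,120); d=P-Q; print("cheek",(P+Q)/2,np.linalg.norm(d),np.degrees(np.arctan2(d[1],d[0])))
# scene cross check: orange top face centre in crop c1 ~ (430,182)
s=np.array([430,182])/5+[190,180]-.4
print("tri",tri(np.array([187,166])/5+o-.4,s),"scene ray",ray("scene",s,135))
# tray in scene: rim corners
print([proj("scene",[441+a,331+b,35]).round() for a,b in((65,65),(65,-65),(-65,-65),(-65,65))])
sc=cv2.imread("pics/scene0.png")[:,:,::-1].copy()
c=blob("scene",(65,80,30),(95,255,255),(370,260,480,330),sc); print(cv2.boundingRect(c))
# strip heights
s=state(); R=cv2.Rodrigues(np.zeros(3))[0]
from scipy.spatial.transform import Rotation as Ro
print(Ro.from_euler("xyz",s["eef_rot"]).as_matrix().round(3))
E
```

```text
[530.44256248  22.52970994] [531.33338589 -36.76443137] [531.87463814 -96.92150606] 59.729900062061674 -0.6868742199650277
cheek [529.97085535  56.34065549] 107.89857581184545 0.21126610959051315
cheek [530.39325637  -2.52635472] 108.19280517627567 0.8287532857442602
cheek [531.47225555 -63.14915686] 108.50839026561547 1.241278129187375
cheek [ 531.86729267 -122.64705675] 107.39609185973642 1.011132379876066
cheek [529.86324008  48.16732157] 107.8850082896469 0.3034235825875461
cheek [530.28328127 -10.8514325 ] 108.17139148716201 0.7420407546241067
cheek [531.37262663 -70.63218551] 108.45913174836807 0.6368906062971258
cheek [ 531.75966561 -130.77159097] 107.38505275808782 1.1032154158533496
tri [530.65258498  22.51903038 133.20142577] scene ray [533.14185782  25.41913619 135.        ]
[array([436., 319.]), array([378., 294.]), array([416., 267.]), array([472., 289.])]
(381, 271, 89, 54)
[[-0.9    0.436 -0.001]
 [ 0.436  0.9   -0.001]
 [ 0.    -0.001 -1.   ]]
```

```bash
cat >> h.py <<'E'
from scipy.spatial.transform import Rotation as Ro
def plan(target,yaw_y,n):
    """constant tool-frame row (shift mm, turn deg about z) for n rows; yaw_y = world angle of tool y"""
    s=state(); R=Ro.from_euler("xyz",s["eef_rot"]); M=R.as_matrix()
    a=np.degrees(np.arctan2(M[1,1],M[0,1])); w=(a-yaw_y+90)%180-90
    A=sum(Ro.from_euler("z",k*w/n,degrees=True).as_matrix() for k in range(n))
    d=M.T@(np.float64(target)-s["position"]); 
    print("pos",s["position"].round(2),"tool y at",a.round(2),"tilt",np.degrees(np.arccos(-M[2,2])).round(2),"turn",round(w,2),"row shift",np.linalg.solve(A,d).round(2),"row turn",round(w/n,3),"| whole shift in tool axes",d.round(2),"t",s["t"],"F",s["ft_force"].round(2),"open",s["opening"],s["grasp_force"])
E
python3 - <<'E'
from h import *
plan([530.5,22.7,209],.75,24)
print("bottle",tri((125.,465.),(563.,225.)))
E
```

```text
pos [282.99 584.73 209.03] tool y at 64.17 tilt 0.06 turn 63.42 row shift [-2.653e+01 -4.680e+00  2.000e-02] row turn 2.642 | whole shift in tool axes [-4.6766e+02 -3.9803e+02  4.4000e-01] t 0.1 F [ 0.38 -0.51  0.13] open 85.59986022157477 0.0
bottle [134.94658817 457.65460312  97.10666771]
```

>>> send_rows --steps '[[[0,0,-25],[0,0,0],-1],[[0,0,-25],[0,0,0],-1],[[-26.5,-4.7,0],[0,0,2.64],-1],[[-26.5,-4.7,0],[0,0,2.64],-1],[[-26.5,-4.7,0],[0,0,2.64],-1],[[-26.5,-4.7,0],[0,0,2.64],-1],[[-26.5,-4.7,0],[0,0,2.64],-1],[[-26.5,-4.7,0],[0,0,2.64],-1]]'

```text
t: 0.77
position: [402.7, 475.3, 259.3]
eef_rot: [-3.141, 0.0, 2.412]
ft_force: [0.4, -1.1, 0.7]
opening: 85.4
grasp_force: 0.0
```

>>> send_rows --steps '[[[-26.5,-4.7,0],[0,0,2.64],-1],[[-26.5,-4.7,0],[0,0,2.64],-1],[[-26.5,-4.7,0],[0,0,2.64],-1],[[-26.5,-4.7,0],[0,0,2.64],-1],[[-26.5,-4.7,0],[0,0,2.64],-1],[[-26.5,-4.7,0],[0,0,2.64],-1],[[-26.5,-4.7,0],[0,0,2.64],-1],[[-26.5,-4.7,0],[0,0,2.64],-1]]'

```text
t: 1.43
position: [506.1, 287.8, 259.3]
eef_rot: [-3.141, -0.0, 2.043]
ft_force: [0.2, 1.0, -0.2]
opening: 85.3
grasp_force: 0.0
```

>>> send_rows --steps '[[[-26.5,-4.7,0],[0,0,2.64],-1],[[-26.5,-4.7,0],[0,0,2.64],-1],[[-26.5,-4.7,0],[0,0,2.64],-1],[[-26.5,-4.7,0],[0,0,2.64],-1],[[-26.5,-4.7,0],[0,0,2.64],-1],[[-26.5,-4.7,0],[0,0,2.64],-1],[[-26.5,-4.7,0],[0,0,2.64],-1],[[-26.5,-4.7,0],[0,0,2.64],-1]]'

```text
t: 2.1
position: [535.1, 75.8, 259.3]
eef_rot: [-3.141, 0.0, 1.675]
ft_force: [0.0, 0.2, 0.7]
opening: 85.2
grasp_force: 0.0
```

>>> send_rows --steps '[[[-26.5,-4.7,0],[0,0,2.64],-1],[[-26.5,-4.7,0],[0,0,2.64],-1],[[0,0,0],[0,0,0],-1],[[0,0,0],[0,0,0],-1],[[0,0,0],[0,0,0],-1]]'

```text
t: 2.52
position: [530.3, 23.7, 259.5]
eef_rot: [-3.141, -0.0, 1.585]
ft_force: [-0.5, -0.5, -0.2]
opening: 85.3
grasp_force: 0.0
```

```bash
python3 - <<'E'
from h import *
plan([530.5,22.7,104],.75,1)
im=read_camera("scene"); cv2.imwrite("pics/s1.png",im[:,:,::-1])
print("grip px",proj("scene",[530.5,22.7,135]))
E
```

```text
pos [530.28  23.68 259.49] tool y at 0.81 tilt 0.02 turn 0.06 row shift [ -1.03   0.25 155.48] row turn 0.059 | whole shift in tool axes [ -1.03   0.25 155.48] t 2.5167 F [-0.5  -0.54 -0.22] open 85.25325051377833 0.0
grip px [275.57838881 215.1818502 ]
```

View pics/s1.png

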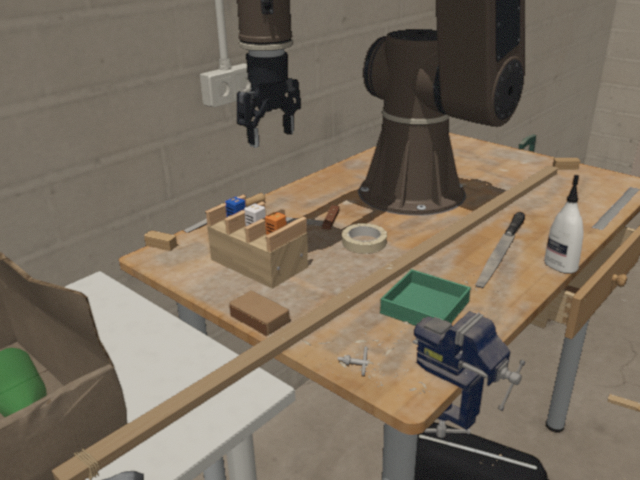

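The gripper hangs above the orange pack. The fingertips are at about (253,142) and (290,131), spread along the rack's x, and the bay is clear. I descend next.

>>> send_rows --steps '[[[-1,0,20],[0,0,0],-1],[[0,0,20],[0,0,0],-1],[[0,0,20],[0,0,0],-1],[[0,0,20],[0,0,0],-1],[[0,0,15],[0,0,0],-1],[[0,0,5],[0,0,0],-1],[[0,0,0],[0,0,0],-1],[[0,0,0],[0,0,0],-1]]'

```text
t: 3.23
position: [530.6, 23.1, 160.0]
eef_rot: [3.141, -0.0, 1.586]
ft_force: [0.0, 0.2, 0.5]
opening: 85.1
grasp_force: 0.0
```

```bash
python3 - <<'E'
from h import *
plan([530.5,22.7,105],.75,1)
a=read_camera("scene"); b=read_camera("top")
cv2.imwrite("pics/n2.png",np.vstack([cv2.resize(x,(600,300),interpolation=cv2.INTER_CUBIC) for x in(a[140:290,150:450],b[140:290,270:570])])[:,:,::-1])
E
```

```text
pos [530.65  23.07 160.01] tool y at 0.87 tilt 0.01 turn 0.12 row shift [-0.37 -0.16 55.01] row turn 0.12 | whole shift in tool axes [-0.37 -0.16 55.01] t 3.2333 F [0.04 0.17 0.5 ] open 85.1208496810415 0.0
```

View pics/n2.png

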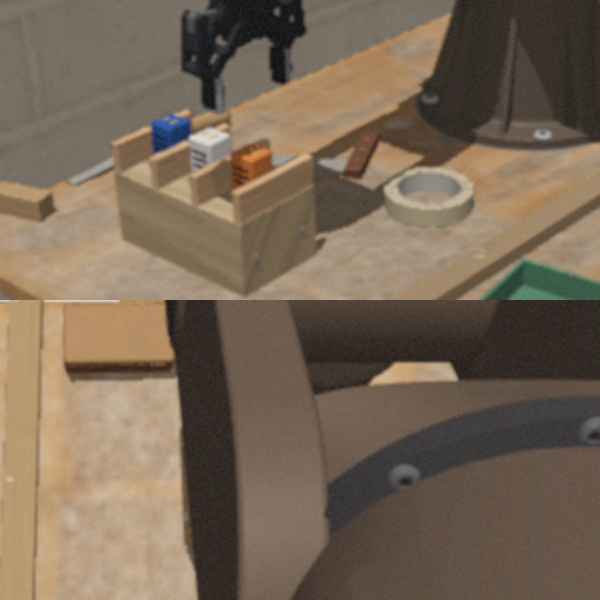

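```bash
python3 - <<'E'
from h import *
for z in (135,149,162,175,190,210,230): print(z,[proj("scene",[530.5+a,23,z]).round(1) for a in(-43,0,43)])
s=state(); print(s["t"],s["position"])
a=read_camera("scene"); cv2.imwrite("pics/n3.png",cv2.resize(a[90:240,200:360],None,fx=5,fy=4,interpolation=cv2.INTER_CUBIC)[:,:,::-1])
E
```

```text
135 [array([290.4, 208.2]), array([275.7, 215.2]), array([260.2, 222.6])]
149 [array([290.2, 202. ]), array([275.3, 209. ]), array([259.8, 216.2])]
162 [array([289.9, 196.3]), array([275. , 203.1]), array([259.3, 210.2])]
175 [array([289.6, 190.4]), array([274.6, 197.2]), array([258.9, 204.2])]
190 [array([289.3, 183.6]), array([274.2, 190.2]), array([258.4, 197.2])]
210 [array([288.9, 174.4]), array([273.7, 180.9]), array([257.7, 187.6])]
230 [array([288.5, 165.1]), array([273.1, 171.4]), array([257. , 177.9])]
3.3333 [531.04628639  22.78730568 160.60107309]
```

View pics/n3.png

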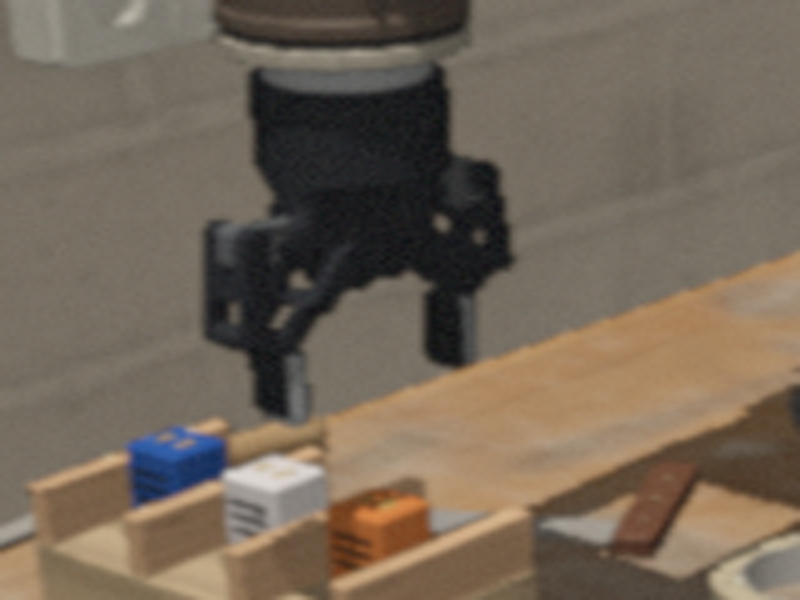

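The near tip is at about (257,194) and the far tip at (290,180). By projection that puts them near z≈195, while the pose says about 162. I'll cross-check this against the start images before going lower.

```bash
python3 - <<'E'
from h import *
for z in (200,215,230,250,270,300): print(z,[proj("top",[283+a*.436,584.7+a*.9,z]).round(1) for a in(-43,0,43)],[proj("scene",[283+a*.436,584.7+a*.9,z]).round(1) for a in(-43,0,43)])
a=cv2.imread("pics/scene0.png")[70:220,540:640]; b=cv2.imread("pics/top0.png")[360:450,0:60]
cv2.imwrite("pics/n4.png",np.hstack([cv2.resize(a,(400,600),interpolation=cv2.INTER_CUBIC),cv2.resize(b,(400,600),interpolation=cv2.INTER_CUBIC)]))
E
```

```text
200 [array([ 36.2, 392.3]), array([ 10.8, 379.2]), array([-14.3, 366.3])] [array([588.5, 214. ]), array([606.7, 223.9]), array([626.1, 234.5])]
215 [array([ 30.3, 393.5]), array([  4.5, 380.2]), array([-21.2, 367. ])] [array([590.1, 206.3]), array([608.5, 216.1]), array([628.1, 226.5])]
230 [array([ 24.2, 394.8]), array([ -2.2, 381.2]), array([-28.3, 367.8])] [array([591.8, 198.5]), array([610.3, 208.1]), array([630.1, 218.3])]
250 [array([ 15.6, 396.6]), array([-11.5, 382.6]), array([-38.3, 368.8])] [array([594., 188.]), array([612.8, 197.3]), array([632.9, 207.3])]
270 [array([  6.5, 398.6]), array([-21.3, 384.2]), array([-48.8, 369.9])] [array([596.3, 177.3]), array([615.4, 186.3]), array([635.7, 196. ])]
300 [array([ -8.2, 401.7]), array([-37.2, 386.6]), array([-65.9, 371.7])] [array([599.8, 160.9]), array([619.3, 169.5]), array([640.1, 178.7])]
```

View pics/n4.png

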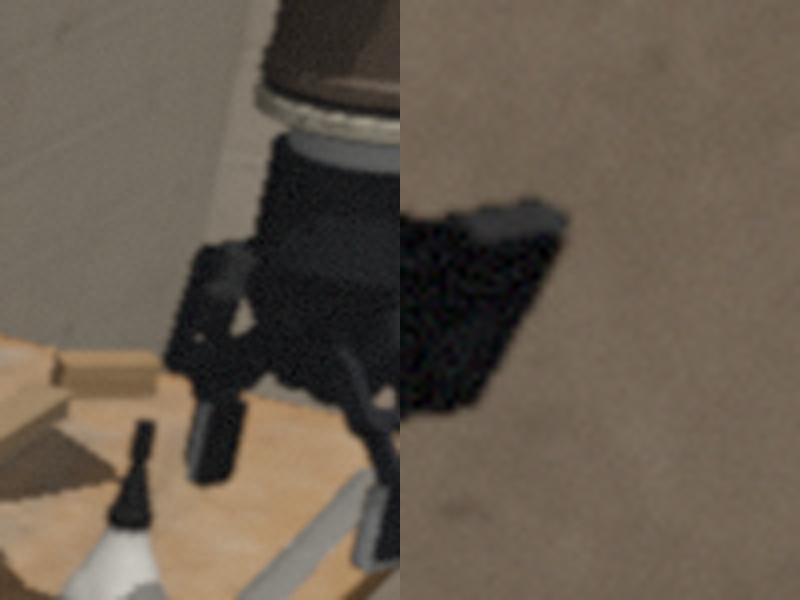

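Both places, start and rack, show the fingertips about 33–36 mm higher than the reported pose implies, while xy agrees. I go down by the originally planned amount, which is safe under either reading, and look again next to the cap.

>>> send_rows --steps '[[[-0.3,0,15],[0,0,0],-1],[[0,0,15],[0,0,0],-1],[[0,0,10],[0,0,0],-1],[[0,0,8],[0,0,0],-1],[[0,0,5],[0,0,0],-1],[[0,0,0],[0,0,0],-1],[[0,0,0],[0,0,0],-1]]'

```text
t: 3.97
position: [530.5, 22.2, 106.8]
eef_rot: [3.142, 0.0, 1.585]
ft_force: [0.2, -0.3, 0.0]
opening: 85.4
grasp_force: 0.0
```

```bash
python3 - <<'E'
from h import *
plan([530.5,22.7,105],.75,1)
for z in (93,106,120,135,140): print(z,[((proj("scene",[530.5+a,23,z])-[220,130])*6).round(0) for a in(-43,0,43)])
a=read_camera("scene"); cv2.imwrite("pics/n5.png",cv2.resize(a[130:230,220:350],None,fx=6,fy=6,interpolation=cv2.INTER_CUBIC)[:,:,::-1])
E
```

```text
pos [530.51  22.17 106.78] tool y at 0.81 tilt 0.0 turn 0.06 row shift [ 0.53 -0.    1.78] row turn 0.061 | whole shift in tool axes [ 0.53 -0.    1.78] t 3.9667 F [ 0.17 -0.31  0.03] open 85.3618783175169 0.0
93 [array([428., 578.]), array([341., 622.]), array([250., 667.])]
106 [array([426., 545.]), array([339., 588.]), array([247., 633.])]
120 [array([424., 508.]), array([336., 551.]), array([244., 596.])]
135 [array([423., 469.]), array([334., 511.]), array([241., 555.])]
140 [array([422., 456.]), array([333., 498.]), array([240., 542.])]
```

View pics/n5.png

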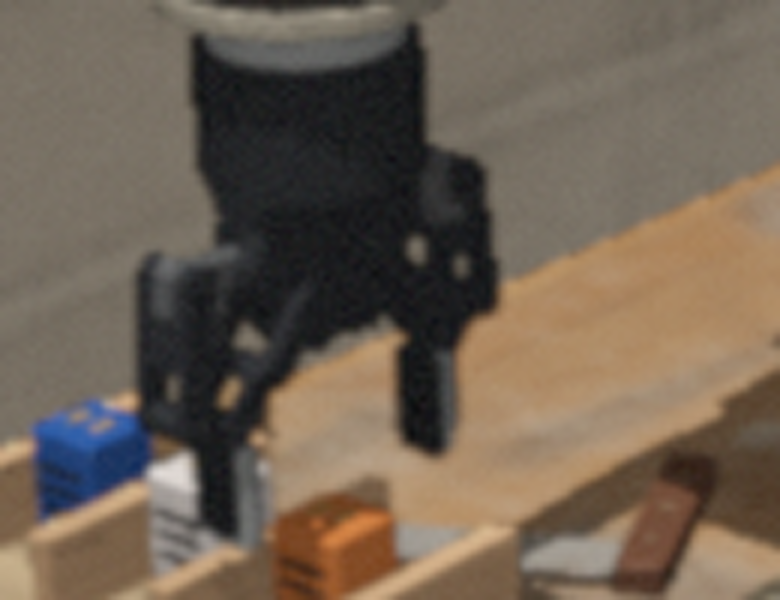

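The front tip is at about (235,545) and the rear tip at (430,452), which match the projections for z≈140, so they sit just above the cap top. The height bias is real, so I descend about 32 mm more, watching force.

>>> send_rows --steps '[[[0.4,0,6],[0,0,0],-1],[[0,0,6],[0,0,0],-1],[[0,0,6],[0,0,0],-1],[[0,0,5],[0,0,0],-1],[[0,0,0],[0,0,0],-1],[[0,0,0],[0,0,0],-1]]'

```text
t: 4.52
position: [530.0, 22.6, 83.1]
eef_rot: [-3.141, -0.0, 1.585]
ft_force: [0.4, 0.3, 0.1]
opening: 85.3
grasp_force: 0.0
```

>>> send_rows --steps '[[[0,0,4],[0,0,0],-1],[[0,0,4],[0,0,0],-1],[[0,0,0],[0,0,0],-1],[[0,0,0],[0,0,0],-1]]'

```text
t: 4.85
position: [530.2, 22.6, 75.4]
eef_rot: [-3.141, -0.0, 1.585]
ft_force: [-0.6, -0.6, -0.3]
opening: 85.4
grasp_force: 0.0
```

```bash
python3 - <<'E'
from h import *
plan([530.5,22.7,75],.75,1)
for z in (93,106,112,120): print(z,[((proj("scene",[530.5+a,23,z])-[220,150])*6).round(0) for a in(-43,0,43)])
a=read_camera("scene"); cv2.imwrite("pics/n6.png",cv2.resize(a[150:250,220:350],None,fx=6,fy=6,interpolation=cv2.INTER_CUBIC)[:,:,::-1])
E
```

```text
pos [530.19  22.6   75.4 ] tool y at 0.81 tilt 0.02 turn 0.06 row shift [0.1  0.31 0.4 ] row turn 0.062 | whole shift in tool axes [0.1  0.31 0.4 ] t 4.85 F [-0.64 -0.61 -0.26] open 85.4154071324917 0.0
93 [array([428., 458.]), array([341., 502.]), array([250., 547.])]
106 [array([426., 425.]), array([339., 468.]), array([247., 513.])]
112 [array([425., 409.]), array([338., 452.]), array([246., 497.])]
120 [array([424., 388.]), array([336., 431.]), array([244., 476.])]
```

View pics/n6.png

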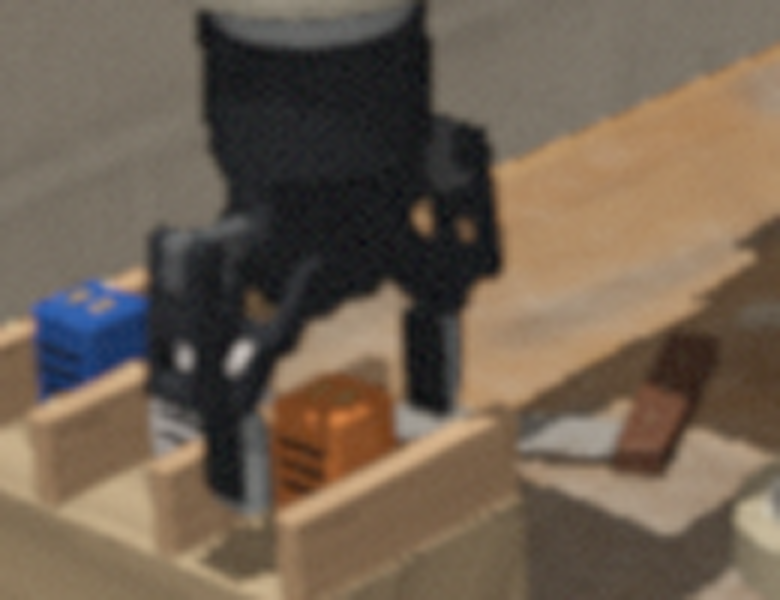

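The front fingertip is inside the orange bay at about (238,508), so z≈107, with clearance to the ledge and the orange cap between the fingers. I close now.

>>> send_rows --steps '[[[0,0,0],[0,0,0],1],[[0,0,0],[0,0,0],1],[[0,0,0],[0,0,0],1],[[0,0,0],[0,0,0],1],[[0,0,0],[0,0,0],1],[[0,0,0],[0,0,0],1],[[0,0,0],[0,0,0],1],[[0,0,0],[0,0,0],1]]' --newtons 45

```text
t: 5.57
position: [530.4, 22.6, 75.8]
eef_rot: [3.141, -0.0, 1.585]
ft_force: [-1.1, 0.5, 4.8]
opening: 31.5
grasp_force: 44.9
```

>>> send_rows --steps '[[[0,0,-4],[0,0,0],1],[[0,0,-8],[0,0,0],1],[[0,0,-10],[0,0,0],1],[[0,0,-10],[0,0,0],1],[[0,0,-10],[0,0,0],1],[[0,0,-10],[0,0,0],1],[[0,0,-10],[0,0,0],1],[[0,0,-10],[0,0,0],1]]'

```text
t: 6.23
position: [530.4, 22.6, 148.9]
eef_rot: [3.141, 0.0, 1.585]
ft_force: [0.5, -0.1, -3.0]
opening: 31.6
grasp_force: 44.8
```

>>> send_rows --steps '[[[0,0,-12],[0,0,0],1],[[0,0,-12],[0,0,0],1],[[0,0,-12],[0,0,0],1],[[0,0,-12],[0,0,0],1],[[0,0,-12],[0,0,0],1],[[0,0,-12],[0,0,0],1],[[0,0,-6],[0,0,0],1],[[0,0,0],[0,0,0],1]]'

```text
t: 6.9
position: [531.1, 22.6, 227.3]
eef_rot: [3.139, 0.0, 1.585]
ft_force: [0.5, 0.4, -2.0]
opening: 31.4
grasp_force: 45.0
```

```bash
python3 - <<'E'
from h import *
plan([441,331,226],.75,1)
plan([441,331,226],37,16)
a=read_camera("scene"); cv2.imwrite("pics/n7.png",cv2.resize(a[60:290,180:500],None,fx=2.5,fy=2.5,interpolation=cv2.INTER_CUBIC)[:,:,::-1])
E
```

```text
pos [531.07  22.56 227.26] tool y at 0.81 tilt 0.14 turn 0.06 row shift [309.68 -85.7    1.03] row turn 0.061 | whole shift in tool axes [309.68 -85.7    1.03] t 6.9 F [ 0.55  0.37 -1.99] open 31.44792150362303 44.96930480003357
pos [531.07  22.56 227.26] tool y at 0.81 tilt 0.14 turn -36.19 row shift [20.41  0.53  0.06] row turn -2.262 | whole shift in tool axes [309.68 -85.7    1.03] t 6.9 F [ 0.55  0.37 -1.99] open 31.44792150362303 44.96930480003357
```

View pics/n7.png

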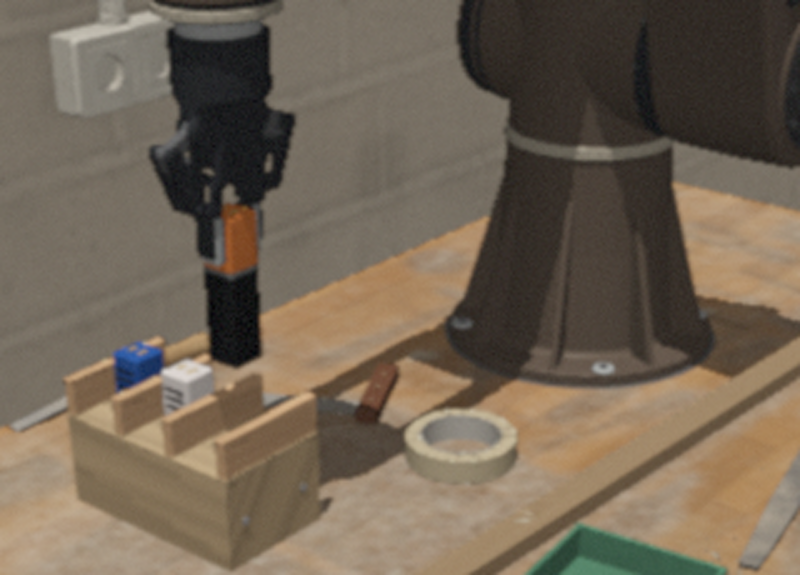

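The orange pack hangs upright in the fingers at about (235,285), clear of the rack, and blue and white are still in their wells. That was my eleventh viewed picture, one over the limit of ten, so from here I check with numbers only. I carry the pack along an arc to above the tray.

>>> send_rows --steps '[[[10.2,0.3,0],[0,0,-1.13],1],[[20.4,0.5,0],[0,0,-2.26],1],[[20.4,0.5,0],[0,0,-2.26],1],[[20.4,0.5,0],[0,0,-2.26],1],[[20.4,0.5,0],[0,0,-2.26],1],[[20.4,0.5,0],[0,0,-2.26],1],[[20.4,0.5,0],[0,0,-2.26],1],[[20.4,0.5,0],[0,0,-2.26],1]]'

```text
t: 7.62
position: [511.5, 175.4, 224.7]
eef_rot: [-3.14, -0.0, 1.884]
ft_force: [1.5, 0.2, -2.7]
opening: 31.8
grasp_force: 44.8
```

>>> send_rows --steps '[[[20.4,0.5,0],[0,0,-2.26],1],[[20.4,0.5,0],[0,0,-2.26],1],[[20.4,0.5,0],[0,0,-2.26],1],[[20.4,0.5,0],[0,0,-2.26],1],[[20.4,0.5,0],[0,0,-2.26],1],[[20.4,0.5,0],[0,0,-2.26],1],[[20.4,0.5,0],[0,0,-2.26],1],[[20.4,0.5,0],[0,0,-2.26],1]]'

```text
t: 8.28
position: [444.3, 323.4, 224.7]
eef_rot: [-3.14, -0.0, 2.199]
ft_force: [0.8, 0.2, -2.7]
opening: 31.7
grasp_force: 44.8
```

>>> send_rows --steps '[[[10.2,0.3,0],[0,0,-1.13],1],[[0,0,0],[0,0,0],1],[[0,0,0],[0,0,0],1],[[0,0,0],[0,0,0],1]]'

```text
t: 8.62
position: [439.9, 330.2, 225.3]
eef_rot: [-3.141, 0.0, 2.216]
ft_force: [0.2, 0.7, -2.4]
opening: 31.2
grasp_force: 44.9
```

```bash
python3 - <<'E'
from h import *
plan([441,331,80],37,1)
a=read_camera("scene"); u=proj("scene",[441,331,277]); l=u-np.array([40,50])
c=blob("scene",(4,150,90),(14,255,255),(int(u[0])-30,int(u[1])-30,int(u[0])+30,int(u[1])+30),a); x=cv2.boundingRect(c)
print("cap predicted top/bottom centre",proj("scene",[441,331,286.5]),proj("scene",[441,331,241.5]),"cap seen",x)
E
```

```text
pos [439.89 330.21 225.26] tool y at 36.94 tilt 0.04 turn -0.06 row shift [ -0.     1.45 145.26] row turn -0.057 | whole shift in tool axes [ -0.     1.45 145.26] t 8.6167 F [ 0.21  0.69 -2.37] open 31.15111534149161 44.92436170578003
cap predicted top/bottom centre [434.73005461 168.36740652] [432.89109575 192.41305984] cap seen (423, 167, 11, 29)
```

>>> send_rows --steps '[[[0,1.4,10],[0,0,0],1],[[0,0,20],[0,0,0],1],[[0,0,20],[0,0,0],1],[[0,0,20],[0,0,0],1],[[0,0,20],[0,0,0],1],[[0,0,20],[0,0,0],1],[[0,0,15],[0,0,0],1],[[0,0,8],[0,0,0],1]]'

```text
t: 9.33
position: [440.3, 330.3, 90.1]
eef_rot: [-3.139, -0.0, 2.215]
ft_force: [-1.1, -0.8, -2.2]
opening: 31.5
grasp_force: 44.8
```

>>> send_rows --steps '[[[0,0,4],[0,0,0],1],[[0,0,4],[0,0,0],1],[[0,0,3],[0,0,0],1],[[0,0,2],[0,0,0],1],[[0,0,0],[0,0,0],1],[[0,0,0],[0,0,0],1]]'

```text
t: 9.83
position: [441.1, 331.7, 80.0]
eef_rot: [3.141, 0.0, 2.216]
ft_force: [0.5, 0.3, -3.1]
opening: 31.6
grasp_force: 44.8
```

>>> send_rows --steps '[[[0,0,2],[0,0,0],1],[[0,0,2],[0,0,0],1],[[0,0,1],[0,0,0],1],[[0,0,1],[0,0,0],1],[[0,0,1],[0,0,0],1],[[0,0,0.5],[0,0,0],1],[[0,0,0],[0,0,0],1],[[0,0,0],[0,0,0],1]]'

```text
t: 10.5
position: [440.9, 331.5, 72.1]
eef_rot: [-3.142, -0.0, 2.216]
ft_force: [-0.2, -0.2, -2.0]
opening: 31.5
grasp_force: 44.9
```

>>> send_rows --steps '[[[0,0,0.5],[0,0,0],1],[[0,0,0.5],[0,0,0],1],[[0,0,0.5],[0,0,0],1],[[0,0,0],[0,0,0],1],[[0,0,0],[0,0,0],1]]'

```text
t: 10.92
position: [441.0, 331.6, 70.8]
eef_rot: [3.141, 0.0, 2.216]
ft_force: [-0.5, 0.2, 4.0]
opening: 31.3
grasp_force: 45.6
```

The pack touches the floor: Fz jumped from about -2 to +4 N at the predicted height. I release it gently, then back straight up.

>>> send_rows --steps '[[[0,0,0],[0,0,0],0.2],[[0,0,0],[0,0,0],0.1],[[0,0,0],[0,0,0],-0.1],[[0,0,0],[0,0,0],-0.4],[[0,0,0],[0,0,0],-0.8],[[0,0,0],[0,0,0],-0.8],[[0,0,0],[0,0,0],-0.8],[[0,0,0],[0,0,0],-0.8]]' --newtons 20

```text
t: 11.58
position: [440.9, 331.5, 70.6]
eef_rot: [-3.142, 0.0, 2.216]
ft_force: [0.4, 0.2, -0.6]
opening: 76.9
grasp_force: 0.0
```

>>> send_rows --steps '[[[0,0,-4],[0,0,0],-0.8],[[0,0,-10],[0,0,0],-0.8],[[0,0,-20],[0,0,0],-0.8],[[0,0,-25],[0,0,0],-0.8],[[0,0,-25],[0,0,0],-0.8],[[0,0,-25],[0,0,0],-0.8],[[0,0,-20],[0,0,0],-0.8],[[0,0,0],[0,0,0],-0.8]]'

```text
t: 12.25
position: [442.8, 332.8, 204.5]
eef_rot: [3.135, 0.0, 2.216]
ft_force: [1.0, 0.4, 0.6]
opening: 76.7
grasp_force: 0.0
```

```bash
python3 - <<'E'
from h import *
s=state(); print(s["t"],s["position"],s["opening"],s["ft_force"])
a=read_camera("scene"); b=read_camera("top")
for n,im in(("scene",a),("top",b)):
    u=proj(n,[441,331,107]); r=(int(u[0])-35,int(u[1])-35,int(u[0])+35,int(u[1])+35)
    print(n,"cap predicted",[proj(n,[441,331,z]).round(1) for z in(130,85)])
    try: print("seen",cv2.boundingRect(blob(n,(4,150,90),(14,255,255),r,im)))
    except ValueError: print("hidden")
# blue cap in scene compared with before
old=cv2.imread("pics/scene0.png")[:,:,::-1].copy()
for im in(old,a): print("blue",cv2.boundingRect(blob("scene",(105,120,50),(130,255,255),(215,190,250,225),im)),"white",cv2.boundingRect(blob("scene",(0,0,150),(179,50,255),(242,200,270,230),im)))
E
```

```text
12.25 [442.75949451 332.78619318 204.54388407] 76.74617917021868 [1.0012109  0.38108292 0.6299996 ]
scene cap predicted [array([428.6, 248. ]), array([427., 269.])]
seen (418, 245, 20, 28)
top cap predicted [array([199. , 274.5]), array([205.4, 277.3])]
seen (199, 269, 16, 14)
blue (226, 199, 19, 16) white (244, 204, 21, 19)
blue (226, 199, 19, 16) white (244, 204, 21, 19)
```

The cap is where a pack standing upright in the tray would show it: its scene centre is at column 428 and its height matches. Blue and white haven't moved a pixel. I let the arm settle and hand in.

>>> send_rows --steps '[[[0,0,0],[0,0,0],-0.8],[[0,0,0],[0,0,0],-0.8],[[0,0,0],[0,0,0],-0.8],[[0,0,0],[0,0,0],-0.8]]'

```text
t: 12.68
position: [440.6, 331.3, 198.9]
eef_rot: [-3.14, -0.0, 2.216]
ft_force: [0.9, 0.0, 0.9]
opening: 76.8
grasp_force: 0.0
```

```bash
python3 -c "
from station import *
print(sign_off())"
```

```text
the job is handed in; nothing more can be done
None
```

The orange pack stands upright and released in the green tray, the blue and white packs have not moved, and the job was handed in at about 12.7 s (no verdict was returned); I viewed 11 pictures, one over the limit of 10.

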